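# Set a bent bag handle on the lacquering stand

## Robot

A 6-joint arm with a two-finger parallel gripper is mounted at the origin on the work surface; the furniture and walls round the work are solid. World frame = base frame: x ahead of the robot, y to its left, z up, the work surface at z = 0. Lengths are in m, angles in degrees, forces in N, time in s.
With the tool pointing down it reaches from about 0.35 to 0.775 m from the base axis. Payload 7.3 kg.
Tool frame: the origin (TCP) lies on the centre line of the jaws, within the pads' length; the fingertips stand 17 mm ahead of it and the grasp point (between the pads) lies 2 mm behind it (bot.tcp_to_tips is the distance from the TCP to the fingertips, in m); z points along the fingers, y is the line along which they close (so a half turn about z gives the same grasp; the last joint's range is limited). The gripper opens to 92 mm and grips with 3 to 60 N. Pads are 19 mm wide; open, the fingers measure 130 mm over their backs; the gripper's body (75 mm by 190 mm) begins 47 mm behind the grasp point.
Start: joints at [-76.662, 19.595, 87.324, -0, 73.075, -8.365], TCP at [0.194, -0.488, 0.244] pointing down, gripper open.
Joint ranges: [-145.02, 145.02], [-44.19, 115.74], [2.07, 154.8], [-57.11, 237.11], [16.16, 152.29], [-177.93, 177.93]. Speed limits (degrees/s): [147.25, 147.25, 180, 180, 180, 180].

## Interface

Orientations are given as a 3x3 rotation matrix whose columns are the frame's x, y, z axes.
In Python, from rig import bot gives the robot as it stands.
- The arm moves only by the tool carry_out, never from a script. Its argument "plan" is a list of rows, each a list of 2 entries, a list of its own where there are three numbers: the shift along the world's x, y, z scaled (see below), then the turn, a rotation vector about the world's x, y, z scaled (see below). In form: [[[dx, dy, dz], [ax, ay, az]], ...]. A call has 1 to 5 rows; each row shifts and turns the commanded pose from where the row before left it; what a row does not reach is not made up. The controller multiplies each number of a shift by 25 mm and each number of a turn by 90 degrees. A row lasts 1/10 s, in which the tool goes at most 50 mm and 8.59 degrees, less where a joint would pass 70% of its speed; a pose out of reach is approached as far as the arm can. A call with a number of a shift or a turn outside -1 to 1 is refused whole. A call with a gripper value outside its range is refused whole. "gripper" is the finger opening in mm, from 0 to 91.8, set as the call begins (left out, the last holds). The fingers move at their own pace and stop on an object; "force" is the grip in N (left out, the last holds). Time passes only in rows, so rows that do not move let the fingers close. It gives the time, the measured TCP pose, the force, the opening and the grip force at its end, in the units of the state.
- bot.observe(): the state, without advancing time (a new reading comes with each control period).
- bot.read_camera(name): name is "side" or "top"; returns (picture, depth): 384x512x3 uint8, blue, green, red; 384x512 float32, m along the optical axis (not along the pixel's ray), 0 where there is no reading.
- bot.get_calibration(name): a dict with "fx", "fy", "cx", "cy" (pixels), "k1" (the pictures are not rectified: a ray, as slopes to the right and down, at radius r is drawn at 1 + k1 r^2 times it, then the intrinsics apply), "world_from_camera" (4x4, takes a point from camera to world coordinates). Camera axes: x right, y down, z forward; pixel columns grow to the right and rows downward; lengths in m; the calibration is good to about 2 mm. A picture is of the moment at which its call begins. get_calibration takes no time and is no camera call.
- bot.finish_job(): hands the job in; it is judged then, once.
The state is a dict: "t": time; "joints": joint angles; "qvel": joint speeds; "joint_torque": joint torques, N m; "position": TCP position; "tool_rot": TCP orientation; "contact_force": force on the tool from outside, world axes, zero at the start; "torque": the same for the moment, N m; "finger_gap": opening from 0.0 (shut) to 1.0 (fully open); "gripper_force": force on a finger pad.
Only numpy, scipy, OpenCV 4.12 (cv2) and the standard library are available. Lean on these libraries where they do the work, as an engineer would, in place of code of your own. Each camera call takes 0.05 s, during which the arm holds its last target. There are 200 camera calls.

## Task

Pick up the bent bag handle and set it on the lacquering stand, both out-turned ends right down in the two notches and the wooden grip raised, leaning back on the two rubber rests. The stand's frame has been clamped anywhere along its base, so feel for the notches. Let go of it there, and leave the glue bottle, water tub and wax tin where they are.

Things in the scene. Friction and masses are not known exactly. Their poses are not given: they have to be found in the camera images.
- handle_grip (a point): Centre of the wooden grip (60 mm along y, 20 x 20 mm section) of the loose bag handle (0.18 kg, varies): a flat U of 10 mm steel rod, legs at y = +-56 mm running 110 mm towards -x. It starts lying flat, this point 10 mm above the bench; x points from the ends to the grip, y along the grip, z normal to the U (up at first). Pinch the grip across its 20 mm (along x) from above.
- end_left (a point): On the axis of the rod where the handle's one leg turns outwards along y, at (-110, +71, 0) mm in handle_grip's frame (same axes): middle of 20 mm of bare rod between the leg (outer side y = 61 mm) and a 20 mm brass ball (centre y = 90 mm).
- end_right (a point): The same point of the other end, at (-110, -71, 0) mm in handle_grip's frame.
- stand: Wooden base (220 x 180 x 14 mm), fixed; origin at its underside, z up, front to -x. The aluminium frame on it is clamped at a shift s, -18 to +18 mm along x, which is not reported: see or feel it; it does not slide by hand. Posts at y = +-71 mm (10 mm thick) have flat tops 78 mm up, x = s-91 to s-29 mm, cut by notches open at the top and along y.
- seat_mid (a point): Point of the base on the line of the two seats (axis of the seated ends) if s were 0: (-45, 0, 62) mm in the stand's frame, same axes; true seats at y = +-71 mm, shifted by s along x. Notches 12.5 mm wide along x, sides upright, mouth rounded 3 mm, 21 mm deep. A rod that misses stands on the tops, 21 mm too high; slide or peck along x, best from the front, until both ends drop.
- rest_mid (a point): Point of the base midway between the two rubber rests if s were 0: (+52, 0, 109) mm in the stand's frame, same axes. Rests: 14 mm thick, 12 mm long along y, at y = +-42 mm on thin pillars, 72 mm free between; they shift with s. Handle home: grip centre 93 mm behind (+x) and 58 mm above the seat line, its x axis rising 32 deg over the stand's +x, its y along the stand's y.
- glue_bottle: White glue bottle, 35 x 47 x 90 mm, standing loose on its red cap; origin at its foot. A bystander.
- water_tub: White plastic tub, 74 mm across, 34 mm high, loose; origin at its foot. A bystander.
- wax_tin: Small round tin with a dark lid, 37 mm across, 26 mm high, loose; origin at its foot. A bystander.

How it is judged:
By the outcome, as a careful person would: the job done as asked, in the order asked, and still so for the second after the job is handed in, with the robot touching nothing.
It also fails if it takes over 64 s, if anything falls off the work surface, if the arm or the gripper's body presses on something with over 40 N, if the wrist force passes 120 N, or if a joint passes its speed limit or range.

## Working session

There is one attempt and no reset: what is moved stays moved. The work goes in short steps, Python scripts to look and compute and a tool call to move; the robot and the scene stay as the last step left them, time stands still between calls to the robot, and variables do not carry over. Pictures are saved under pics/ and viewed, at most 10 in all, crops included, and the job is handed in when it is done.

Besides the shell and the picture viewer there is one more tool, called after "Request:" by a JSON object that holds its "op" and its "data". carry_out: Moves the arm, as the interface text tells. Its arguments: {"type":"object","properties":{"plan":{"type":"array"},"gripper":{"type":"number"},"force":{"type":"number"}},"required":["plan"]}

```bash
mkdir -p pics
cat > h.py <<'E'
import numpy as np, cv2
from rig import bot
def cloud(name):
    im,d=bot.read_camera(name); c=bot.get_calibration(name)
    K=np.array([[c['fx'],0,c['cx']],[0,c['fy'],c['cy']],[0,0,1.]])
    v,u=np.mgrid[0:384,0:512].astype(float)
    # undistort
    xd=(u-c['cx'])/c['fx']; yd=(v-c['cy'])/c['fy']
    x,y=xd.copy(),yd.copy()
    for _ in range(8):
        f=1+c['k1']*(x*x+y*y); x,y=xd/f,yd/f
    T=np.array(c['world_from_camera'])
    R=np.stack([x,y,np.ones_like(x)],-1)@T[:3,:3].T
    return im,d,R,T[:3,3],R*d[...,None]+T[:3,3]
def plane(R,o,u,v,z):
    r=R[int(round(v)),int(round(u))]; return o+r*(z-o[2])/r[2]
E
python3 - <<'E'
from h import *
for n in('top','side'):
    im,d,R,o,P=cloud(n); np.savez(f'/tmp/{n}.npz',im=im,d=d,R=R,o=o,P=P)
    cv2.imwrite(f'pics/{n}0.png',im); print(n,o,(d>0).mean())
print(bot.observe())
E
```

```text
top [0.25920665 0.00479385 1.53728794] 0.9961496988932291
side [ 0.57453883 -1.33248622  0.94576462] 0.9958292643229166
{'t': 0.1, 'joints': array([-7.66624536e+01,  1.96324665e+01,  8.73717439e+01, -1.33429057e-03,
        7.30724245e+01, -8.36490763e+00]), 'qvel': array([ 0.0179714 , -0.04197068, -0.16671079, -0.01020001,  0.01915325,
       -0.01265397]), 'joint_torque': array([ 1.21508619e-03, -4.32005489e+01, -2.44693565e+01,  7.18623935e-02,
        5.26643428e-02, -3.62215542e-05]), 'position': array([ 0.19407795, -0.48745601,  0.24311431]), 'tool_rot': array([[ 9.29114250e-01,  3.69792648e-01, -3.30229260e-04],
       [ 3.69792755e-01, -9.29113361e-01,  1.29631472e-03],
       [ 1.72547235e-04, -1.32654087e-03, -9.99999105e-01]]), 'contact_force': array([-0.63202903,  0.30303479, -0.03036258]), 'torque': array([-0.03312021, -0.01628526, -0.01709909]), 'gripper_force': 0.0, 'finger_gap': 0.9951888897394052}
```

View pics/top0.png

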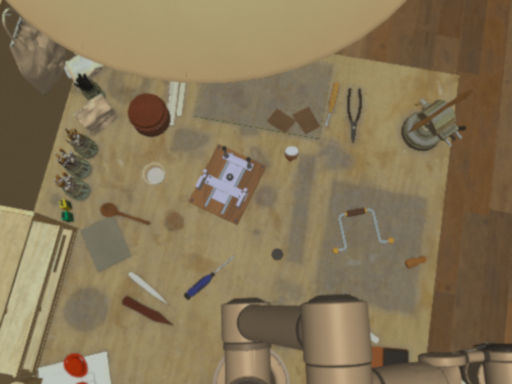

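View pics/side0.png

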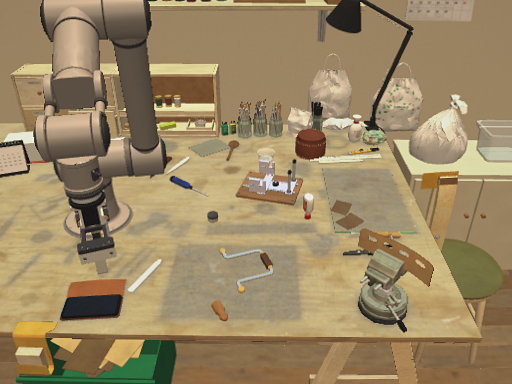

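Top view: handle grip at (356,212) with balls at (336,250) and (390,240); stand around (228,184), glue bottle (291,152), tub (153,174) and tin (277,254). Side view: the handle is free to reach from above.

Run:
```python
import sys; sys.argv=['']
from h import plane
import numpy as np, cv2
t=np.load('/tmp/top.npz'); s=np.load('/tmp/side.npz')
a=cv2.resize(t['im'][135:235,180:280],None,fx=4,fy=4,interpolation=cv2.INTER_CUBIC)
b=cv2.resize(s['im'][140:210,230:320],None,fx=4.44,fy=4.44,interpolation=cv2.INTER_CUBIC)
b=cv2.copyMakeBorder(b,0,400-b.shape[0],0,0,cv2.BORDER_CONSTANT)
cv2.imwrite('pics/crop1.png',np.hstack([a,b]))
print('depth map of stand heights mm (top)')
im=t['im'];P=t['P'];R=t['R'];o=t['o']
hsv=cv2.cvtColor(im,cv2.COLOR_BGR2HSV)
# brass balls and grip
roi=np.zeros(im.shape[:2],bool);roi[200:260,325:400]=1
def blobs(m,mn):
    n,l,st,c=cv2.connectedComponentsWithStats(m.astype(np.uint8))
    return [(st[i,4],c[i].round(1)) for i in range(1,n) if st[i,4]>=mn]
H,S,V=cv2.split(hsv)
brass=roi&(S>120)&(V>150); wood=roi&(S>100)&(V<130)
print('brass',blobs(brass,4),'wood',blobs(wood,6))
for m in(brass,wood):
    for n,c in blobs(m,6): print(c,plane(R,o,c[0],c[1],.01 if m is brass else .018).round(4))
roi=np.zeros(im.shape[:2],bool);roi[140:228,185:270]=1
base=(roi&(P[...,2]<.03)&(S>85)&(V<175)&(H<25))
print(blobs(base,20))
z=P[...,2]; print('max z bench',np.median(z[230:245,240:260]))
base=(roi&(z>.008))
m=cv2.morphologyEx(base.astype(np.uint8),cv2.MORPH_OPEN,np.ones((3,3)))
print(blobs(m,20))
for zlo,zhi in((.06,.09),(.095,.13)):
    for n,c in blobs(roi&(z>zlo)&(z<zhi),3): print(zlo,n,c,plane(R,o,c[0],c[1],(zlo+zhi)/2).round(4))
```

```text
depth map of stand heights mm (top)
brass [(np.int32(20), array([390.5, 240. ])), (np.int32(22), array([335.1, 250.1]))] wood [(np.int32(93), array([355.5, 211.7]))]
[390.5 240. ] [ 0.5121 -0.3538  0.01  ]
[335.1 250.1] [ 0.4467 -0.1864  0.01  ]
[355.5 211.7] [ 0.5797 -0.2324  0.018 ]
[(np.int32(4459), array([226.4, 188.1]))]
max z bench -0.00131311242555876
[(np.int32(3270), array([226.8, 184. ]))]
0.06 10 [224.9 151.7] [0.681  0.2174 0.075 ]
0.06 8 [248.8 162.9] [0.6597 0.1347 0.075 ]
0.06 17 [205.  171.1] [0.6073 0.2668 0.075 ]
0.06 56 [199.6 181.2] [0.5723 0.2752 0.075 ]
0.06 16 [244.9 189.8] [0.5708 0.1297 0.075 ]
0.06 49 [239.9 200.1] [0.5363 0.1387 0.075 ]
0.095 18 [224.  147.9] [0.6823 0.2178 0.1125]
0.095 19 [248. 159.] [0.6615 0.137  0.1125]
```

View pics/crop1.png

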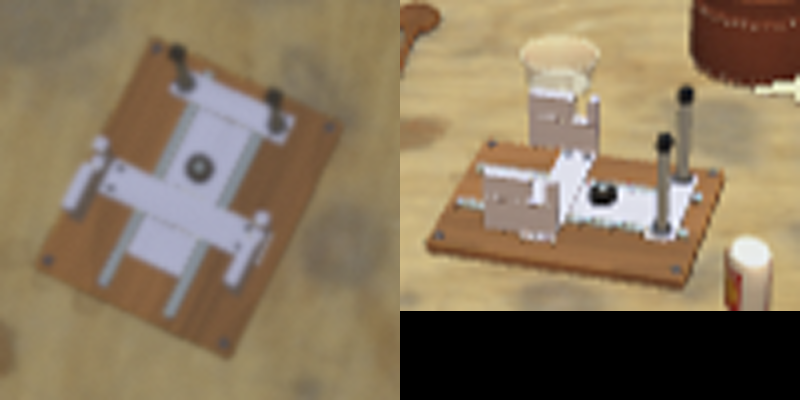

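The crop shows both notches (gap near the rear of each post, crop (90,155) and (255,225)) and the dark rest posts at (178,55) and (275,97). Numbers: the grip is at about (0.581, -0.231) with yaw 21.2°. The stand's yaw is -14.8° and the true seat middle is near (0.578, 0.200). Moving to the handle.

Request:
{"op": "carry_out", "data": {"plan": [[[1, 0.66, -0.3], [0, 0, 0.0665]], [[1, 0.66, -0.3], [0, 0, 0.0665]], [[1, 0.66, -0.3], [0, 0, 0.0665]], [[1, 0.66, -0.3], [0, 0, 0.0665]], [[1, 0.66, -0.3], [0, 0, 0.0665]]], "gripper": 60, "force": 40}}

```text
t: 0.6
position: [0.32, -0.4043, 0.2056]
tool_rot: [[0.618, 0.787, -0.0], [0.787, -0.618, 0.001], [0.0, -0.001, -1.0]]
contact_force: [0.2, -0.6, -0.5]
finger_gap: 0.665
gripper_force: 0.0
```

Request:
{"op": "carry_out", "data": {"plan": [[[1, 0.66, -0.3], [0, 0, 0.0665]], [[1, 0.66, -0.3], [0, 0, 0.0665]], [[1, 0.66, -0.3], [0, 0, 0.0665]], [[1, 0.66, -0.3], [0, 0, 0.0665]], [[1, 0.66, -0.3], [0, 0, 0.0665]]]}}

```text
t: 1.1
position: [0.445, -0.3218, 0.1681]
tool_rot: [[0.143, 0.99, -0.001], [0.99, -0.143, 0.0], [0.0, -0.001, -1.0]]
contact_force: [-0.1, 0.6, 0.8]
finger_gap: 0.649
gripper_force: 0.0
```

Request:
{"op": "carry_out", "data": {"plan": [[[1, 0.66, -0.3], [0, 0, 0.0665]], [[1, 0.66, -0.3], [0, 0, 0.0665]], [[1, 0.66, -0.3], [0, 0, 0.0665]], [[1, 0.66, -0.3], [0, 0, 0.0665]], [[1, 0.66, -0.3], [0, 0, 0.0665]]]}}

```text
t: 1.6
position: [0.5699, -0.2394, 0.1304]
tool_rot: [[-0.37, 0.929, -0.001], [0.929, 0.37, 0.0], [0.001, -0.001, -1.0]]
contact_force: [0.2, -0.8, -0.4]
finger_gap: 0.655
gripper_force: 0.0
```

Request:
{"op": "carry_out", "data": {"plan": [[[0.48, 0.34, 0], [0, 0, 0]], [[0, 0, 0], [0, 0, 0]]]}}

```text
t: 1.8
position: [0.582, -0.2306, 0.1307]
tool_rot: [[-0.366, 0.931, -0.0], [0.931, 0.366, 0.0], [0.001, -0.0, -1.0]]
contact_force: [-0.7, 0.5, 0.4]
finger_gap: 0.654
gripper_force: 0.0
```

Request:
{"op": "carry_out", "data": {"plan": [[[0, 0, -1], [0, 0, 0]], [[0, 0, -1], [0, 0, 0]], [[0, 0, -1], [0, 0, 0]], [[0, 0, -0.9], [0, 0, 0]], [[0, 0, -0.5], [0, 0, 0]]]}}

```text
t: 2.3
position: [0.5794, -0.2326, 0.0199]
tool_rot: [[-0.363, 0.932, -0.002], [0.932, 0.363, 0.001], [0.002, -0.002, -1.0]]
contact_force: [-0.6, -0.6, 0.6]
finger_gap: 0.654
gripper_force: 0.0
```

Request:
{"op": "carry_out", "data": {"plan": [[[0, 0, 0], [0, 0, 0]], [[0, 0, 0], [0, 0, 0]], [[0, 0, 0], [0, 0, 0]], [[0, 0, 0], [0, 0, 0]], [[0, 0, 0], [0, 0, 0]]], "gripper": 0}}

```text
t: 2.8
position: [0.5816, -0.232, 0.0221]
tool_rot: [[-0.366, 0.931, 0.001], [0.931, 0.366, -0.001], [-0.001, 0.001, -1.0]]
contact_force: [0.1, -0.5, 0.3]
finger_gap: 0.269
gripper_force: 0.0
```

Request:
{"op": "carry_out", "data": {"plan": [[[0, 0, 0], [0, 0, 0]], [[0, 0, 0.5], [0, 0, 0]], [[0, 0, 1], [0, 0, 0]], [[0, 0, 1], [0, 0, 0]], [[0, 0, 1], [0, 0, 0]]]}}

```text
t: 3.3
position: [0.5811, -0.2317, 0.1103]
tool_rot: [[-0.366, 0.931, 0.0], [0.931, 0.366, 0.0], [0.0, 0.0, -1.0]]
contact_force: [0.2, -0.2, -1.3]
finger_gap: 0.211
gripper_force: 40.0
```

Request:
{"op": "carry_out", "data": {"plan": [[[0, 0, 1], [0, 0, 0]], [[0, 0, 1], [0, 0, 0]], [[0, 0, 1], [0, 0, 0]], [[0, 0, 1], [0, 0, 0]], [[0, 0, 1], [0, 0, 0]]]}}

```text
t: 3.8
position: [0.5808, -0.2316, 0.2355]
tool_rot: [[-0.366, 0.931, 0.0], [0.931, 0.366, -0.0], [-0.0, 0.0, -1.0]]
contact_force: [1.1, -0.6, -1.8]
finger_gap: 0.214
gripper_force: 40.0
```

Request:
{"op": "carry_out", "data": {"plan": [[[0, 0.5, 0.6], [0, 0, -0.04]], [[0.1, 1, 0.4], [0, 0, -0.04]], [[0.1, 1, 0], [0, 0, -0.04]], [[0.2, 1, 0], [0, 0, -0.04]], [[0.2, 1, 0], [0, 0, -0.04]]]}}

```text
t: 4.3
position: [0.5959, -0.1182, 0.2596]
tool_rot: [[-0.058, 0.998, 0.0], [0.998, 0.058, -0.0], [-0.0, 0.0, -1.0]]
contact_force: [-0.7, 1.1, -1.5]
finger_gap: 0.213
gripper_force: 40.0
```

Request:
{"op": "carry_out", "data": {"plan": [[[0.2, 1, 0], [0, 0, -0.04]], [[0.2, 1, 0], [0, 0, -0.04]], [[0.2, 1, 0], [0, 0, -0.04]], [[0.2, 1, 0], [0, 0, -0.04]], [[0.2, 1, 0], [0, 0, -0.043]]]}}

```text
t: 4.8
position: [0.621, 0.0068, 0.2595]
tool_rot: [[0.258, 0.966, 0.0], [0.966, -0.258, -0.0], [-0.0, 0.0, -1.0]]
contact_force: [0.2, -0.5, -1.8]
finger_gap: 0.215
gripper_force: 40.0
```

Request:
{"op": "carry_out", "data": {"plan": [[[0.2, 1, 0], [-0.0182, -0.0687, 0]], [[0.2, 1, 0], [-0.0182, -0.0687, 0]], [[0.2, 1, 0], [-0.0182, -0.0687, 0]], [[0.2, 1, 0], [-0.0182, -0.0687, 0]], [[0.2, 1, 0], [-0.0182, -0.0687, 0]]]}}

```text
t: 5.3
position: [0.6458, 0.1319, 0.2602]
tool_rot: [[0.255, 0.817, 0.517], [0.967, -0.216, -0.135], [0.001, 0.534, -0.845]]
contact_force: [0.2, -1.3, -0.6]
finger_gap: 0.215
gripper_force: 40.0
```

Request:
{"op": "carry_out", "data": {"plan": [[[0.25, 1, 0], [0, 0, 0]], [[0.24, 0.9, 0], [0, 0, 0]], [[0, 0, 0], [0, 0, 0]], [[0, 0, 0], [0, 0, 0]]]}}

```text
t: 5.7
position: [0.658, 0.1784, 0.2589]
tool_rot: [[0.255, 0.821, 0.512], [0.967, -0.216, -0.136], [-0.001, 0.529, -0.848]]
contact_force: [0.2, -0.1, -1.6]
finger_gap: 0.212
gripper_force: 40.0
```

Run:
```python
from h import *
L=[]
for n in('top','side'):
    im,d,R,o,P=cloud(n); np.savez(f'/tmp/{n}1.npz',im=im,d=d,R=R,o=o,P=P); L.append(im)
cv2.imwrite('pics/a1.png',np.hstack([cv2.resize(L[0][90:250,140:320],None,fx=2.2,fy=2.2),cv2.resize(L[1][60:220,200:380],None,fx=2.2,fy=2.2)]))
s=bot.observe(); print(s['position'],s['tool_rot'],s['contact_force'],s['finger_gap'],s['joints'])
```

```text
[0.65811296 0.17732533 0.25883721] [[ 2.56287678e-01  8.20187309e-01  5.11477668e-01]
 [ 9.66600113e-01 -2.16963008e-01 -1.36423147e-01]
 [-9.20799763e-04  5.29357943e-01 -8.48398091e-01]] [-0.40872275 -0.4855019  -1.44207186] 0.21334643622736676 [ 15.43021542  23.60688665  86.21473577 -22.58716748  44.16229367
  42.94632066]
```

View pics/a1.png

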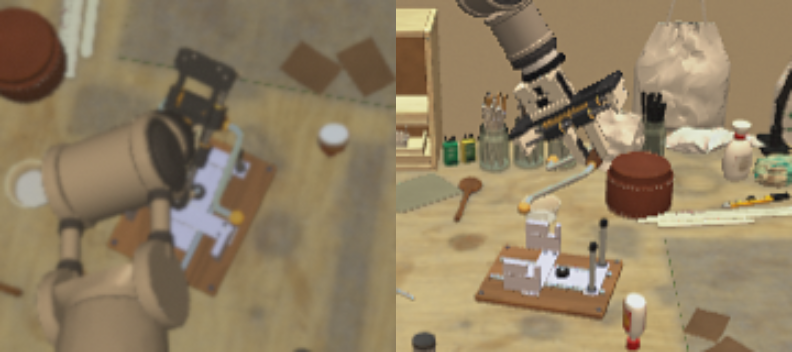

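The handle is held firmly and tilted. The right ball is at about top (248,188) and side (259,154). I'll triangulate both balls to refine the in-hand offset.

Run:
```python
from h import *
s=bot.observe(); p=s['position'];T=s['tool_rot']; hx,hy,hz=T[:,1],T[:,0],-T[:,2]
G=p-.0115*hz
D={n:np.load(f'/tmp/{n}1.npz') for n in('top','side')}
exp={k:G-.11*hx+q*.09*hy for k,q in(('R',-1),('L',1))}
def pix(D,X):
    # nearest pixel to ray through X
    d=X-D['o']; R=D['R']; c=np.linalg.norm(np.cross(R,d),axis=-1)/np.linalg.norm(R,axis=-1)
    v,u=np.unravel_index(c.argmin(),c.shape); return u,v
for k in exp:
    rays=[]
    for n in D:
        u,v=pix(D[n],exp[k]); H,S,V=cv2.split(cv2.cvtColor(D[n]['im'],cv2.COLOR_BGR2HSV))
        m=(S>115)&(V>150); w=np.zeros_like(m); w[v-9:v+10,u-9:u+10]=1; m&=w
        nn,l,st,c=cv2.connectedComponentsWithStats(m.astype(np.uint8))
        if nn<2: print(k,n,(u,v),'none');continue
        i=1+st[1:,4].argmax(); print(k,n,'exp',(u,v),'got',c[i].round(1),st[i,4])
        cu,cv_=c[i]; r=cv2.remap(D[n]['R'].astype(np.float32),np.float32([[cu]]),np.float32([[cv_]]),1)[0,0].astype(float); r/=np.linalg.norm(r)
        rays.append((D[n]['o'],r))
    A=sum(np.eye(3)-np.outer(r,r) for o,r in rays); b=sum((np.eye(3)-np.outer(r,r))@o for o,r in rays)
    if len(rays)==2:
        X=np.linalg.solve(A,b); e=X-exp[k]; print(k,X.round(4),'exp',exp[k].round(4),'err in h',(e@np.c_[hx,hy,hz]).round(4))
```

```text
R top exp (np.int64(248), np.int64(189)) got [247.1 188.5] 29
R side exp (np.int64(257), np.int64(155)) got [257.6 153.6] 18
R [0.5516 0.1145 0.1942] exp [0.5507 0.1126 0.1909] err in h [0.0021 0.0021 0.0025]
L top (np.int64(193), np.int64(163)) none
L side exp (np.int64(270), np.int64(133)) got [270.9 131.7] 10
```

Request:
{"op": "carry_out", "data": {"plan": [[[0.15, 0, -1], [0, 0, 0]], [[0, 0, -1], [0, 0, 0]], [[0, 0, -1], [0, 0, 0]], [[0, 0, -0.7], [0, 0, 0]], [[0, 0, 0], [0, 0, 0]]]}}

```text
t: 6.3
position: [0.6606, 0.1764, 0.1631]
tool_rot: [[0.257, 0.823, 0.507], [0.966, -0.217, -0.138], [-0.004, 0.525, -0.851]]
contact_force: [0.0, -1.1, -1.5]
finger_gap: 0.215
gripper_force: 40.0
```

Request:
{"op": "carry_out", "data": {"plan": [[[0, 0, -0.15], [0, 0, 0]], [[0, 0, -0.15], [0, 0, 0]], [[0, 0, -0.15], [0, 0, 0]], [[0, 0, -0.1], [0, 0, 0]], [[0, 0, 0], [0, 0, 0]]]}}

```text
t: 6.8
position: [0.662, 0.1782, 0.1524]
tool_rot: [[0.255, 0.82, 0.512], [0.967, -0.216, -0.136], [-0.001, 0.53, -0.848]]
contact_force: [-0.8, 0.3, -0.5]
finger_gap: 0.211
gripper_force: 40.0
```

Request:
{"op": "carry_out", "data": {"plan": [[[0, 0, -0.08], [0, 0, 0]], [[0, 0, -0.08], [0, 0, 0]], [[0, 0, -0.08], [0, 0, 0]], [[0, 0, 0], [0, 0, 0]]]}}

```text
t: 7.2
position: [0.662, 0.1782, 0.146]
tool_rot: [[0.255, 0.82, 0.511], [0.967, -0.216, -0.136], [-0.001, 0.529, -0.849]]
contact_force: [0.1, -0.1, -1.2]
finger_gap: 0.211
gripper_force: 40.0
```

Request:
{"op": "carry_out", "data": {"plan": [[[0, 0, -0.08], [0, 0, 0]], [[0, 0, -0.08], [0, 0, 0]], [[0, 0, -0.08], [0, 0, 0]], [[0, 0, 0], [0, 0, 0]]]}}

```text
t: 7.6
position: [0.662, 0.1781, 0.14]
tool_rot: [[0.255, 0.82, 0.512], [0.967, -0.216, -0.136], [-0.001, 0.529, -0.848]]
contact_force: [0.3, -0.6, -1.7]
finger_gap: 0.213
gripper_force: 40.0
```

Entering the notches with no contact; on down to the seats.

Request:
{"op": "carry_out", "data": {"plan": [[[0, 0, -0.08], [0, 0, 0]], [[0, 0, -0.08], [0, 0, 0]], [[0, 0, -0.08], [0, 0, 0]], [[0, 0, 0], [0, 0, 0]]]}}

```text
t: 8.0
position: [0.662, 0.1782, 0.1341]
tool_rot: [[0.255, 0.82, 0.512], [0.967, -0.216, -0.136], [-0.001, 0.529, -0.848]]
contact_force: [0.0, -0.3, -1.3]
finger_gap: 0.216
gripper_force: 40.0
```

Request:
{"op": "carry_out", "data": {"plan": [[[0, 0, -0.06], [0, 0, 0]], [[0, 0, -0.06], [0, 0, 0]], [[0, 0, 0], [0, 0, 0]]]}}

```text
t: 8.3
position: [0.662, 0.1782, 0.1312]
tool_rot: [[0.255, 0.82, 0.512], [0.967, -0.216, -0.136], [-0.001, 0.529, -0.848]]
contact_force: [0.9, 0.9, -1.4]
finger_gap: 0.209
gripper_force: 40.0
```

Request:
{"op": "carry_out", "data": {"plan": [[[0, 0, -0.05], [0, 0, 0]], [[0, 0, -0.05], [0, 0, 0]], [[0, 0, 0], [0, 0, 0]]]}}

```text
t: 8.6
position: [0.6625, 0.1782, 0.1299]
tool_rot: [[0.255, 0.819, 0.513], [0.967, -0.216, -0.136], [-0.0, 0.531, -0.847]]
contact_force: [-1.6, 0.2, 3.8]
finger_gap: 0.213
gripper_force: 40.0
```

Run:
```python
from h import *
L=[cloud(n)[0] for n in('top','side')]
cv2.imwrite('pics/a2.png',np.hstack([cv2.resize(L[0][120:240,170:290],None,fx=3.3,fy=3.3),cv2.resize(L[1][100:220,220:340],None,fx=3.3,fy=3.3)]))
```

```text
(no output)
```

View pics/a2.png

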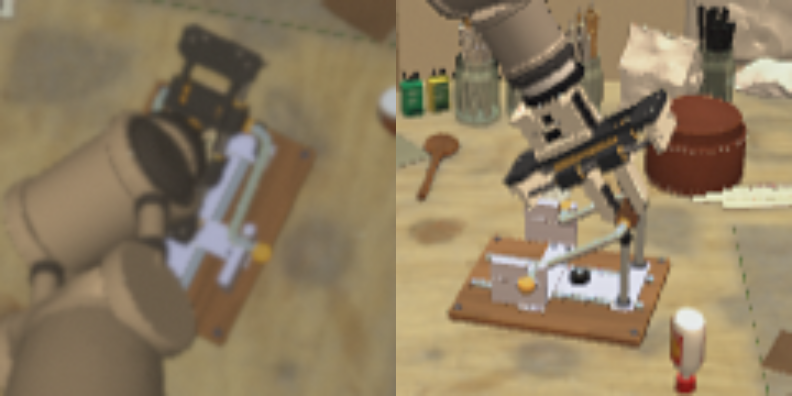

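The right ball (526,285) is well below the post top and the rod lies on the rest. There are 5 N of upward contact at the expected home height. I'll press down lightly, release and back off along the tool axis.

Request:
{"op": "carry_out", "data": {"plan": [[[0, 0, -0.04], [0, 0, 0]], [[0, 0, 0], [0, 0, 0]], [[0, 0, 0], [0, 0, 0]]]}}

```text
t: 9.0
position: [0.6626, 0.1782, 0.1297]
tool_rot: [[0.255, 0.819, 0.514], [0.967, -0.216, -0.136], [0.0, 0.532, -0.847]]
contact_force: [-6.1, -1.0, 11.3]
finger_gap: 0.211
gripper_force: 40.1
```

Request:
{"op": "carry_out", "data": {"plan": [[[0, 0, 0], [0, 0, 0]], [[0, 0, 0], [0, 0, 0]], [[0, 0, 0], [0, 0, 0]], [[0, 0, 0], [0, 0, 0]], [[0, 0, 0], [0, 0, 0]]], "gripper": 45}}

```text
t: 9.5
position: [0.6621, 0.1782, 0.1277]
tool_rot: [[0.255, 0.82, 0.512], [0.967, -0.216, -0.136], [-0.001, 0.529, -0.848]]
contact_force: [1.2, 0.3, 0.5]
finger_gap: 0.49
gripper_force: 0.0
```

Request:
{"op": "carry_out", "data": {"plan": [[[-0.1, 0.03, 0.17], [0, 0, 0]], [[-0.2, 0.053, 0.33], [0, 0, 0]], [[-0.31, 0.08, 0.51], [0, 0, 0]], [[-0.51, 0.136, 0.85], [0, 0, 0]], [[-0.51, 0.136, 0.85], [0, 0, 0]]]}}

```text
t: 10.0
position: [0.6205, 0.1894, 0.1974]
tool_rot: [[0.255, 0.82, 0.512], [0.967, -0.217, -0.135], [-0.0, 0.53, -0.848]]
contact_force: [0.6, -0.0, -0.1]
finger_gap: 0.491
gripper_force: 0.0
```

Request:
{"op": "carry_out", "data": {"plan": [[[-0.51, 0.136, 0.85], [0, 0, 0]], [[-0.51, 0.136, 0.85], [0, 0, 0]], [[-1, -0.5, 1], [0, 0, 0]], [[-1, -1, 1], [0, 0, 0]], [[-1, -1, 1], [0, 0, 0]]]}}

```text
t: 10.5
position: [0.5191, 0.1334, 0.3151]
tool_rot: [[0.253, 0.82, 0.513], [0.967, -0.215, -0.134], [0.0, 0.53, -0.848]]
contact_force: [0.9, -0.5, 0.8]
finger_gap: 0.491
gripper_force: 0.0
```

Request:
{"op": "carry_out", "data": {"plan": [[[-0.5, -1, 0], [0, 0, 0]], [[-0.5, -1, 0], [0, 0, 0]], [[-0.5, -1, 0], [0, 0, 0]], [[-0.5, -1, 0], [0, 0, 0]], [[0, -1, 0], [0, 0, 0]]]}}

```text
t: 11.0
position: [0.469, 0.0083, 0.3144]
tool_rot: [[0.254, 0.819, 0.514], [0.967, -0.215, -0.135], [0.0, 0.531, -0.847]]
contact_force: [-0.5, 0.7, -0.0]
finger_gap: 0.488
gripper_force: 0.0
```

Request:
{"op": "carry_out", "data": {"plan": [[[0, -1, 0], [0, 0, 0]], [[0, -1, 0], [0, 0, 0]], [[0, -1, 0], [0, 0, 0]], [[0, -1, 0], [0, 0, 0]], [[0, -1, 0], [0, 0, 0]]]}}

```text
t: 11.5
position: [0.4704, -0.1169, 0.3146]
tool_rot: [[0.254, 0.819, 0.514], [0.967, -0.215, -0.136], [-0.001, 0.532, -0.847]]
contact_force: [0.1, 0.8, 0.0]
finger_gap: 0.489
gripper_force: 0.0
```

Run:
```python
from h import *
L=[]
for n in('top','side'):
    im,d,R,o,P=cloud(n); L.append(im)
    H,S,V=cv2.split(cv2.cvtColor(im,cv2.COLOR_BGR2HSV))
    if n=='top':
        m=np.zeros(im.shape[:2],np.uint8); m[120:230,185:275]=((S>115)&(V>150)&(H>12))[120:230,185:275]
        nn,l,st,c=cv2.connectedComponentsWithStats(m)
        for i in range(1,nn):
            if st[i,4]>5: print(c[i].round(1),st[i,4],plane(R,o,*c[i],.062).round(4))
cv2.imwrite('pics/a3.png',np.hstack([cv2.resize(L[0][120:240,170:290],None,fx=3.3,fy=3.3,interpolation=2),cv2.resize(L[1][100:220,220:340],None,fx=3.3,fy=3.3,interpolation=2)]))
```

```text
[198.2 172.3] 28 [0.6029 0.2904 0.062 ]
[249.  196.2] 23 [0.5569 0.1145 0.062 ]
```

View pics/a3.png

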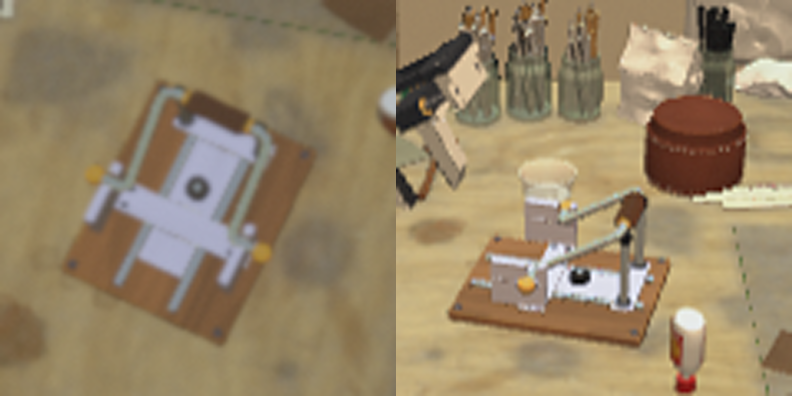

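Both ends sit in their notches: the balls, at top crop (93,174) and (261,252), lie below the post tops. The grip leans on both rests, and the arm is clear. Handing in.

```bash
python3 -c "
from rig import bot
print(bot.finish_job())"
```

```text
the job is handed in; nothing more can be done
None
```

The bag handle is on the lacquering stand with both ends down in the notches and the grip leaning back on the two rests. It is released, the arm is clear, the bystanders were not touched, and the job was handed in at about 12 s; no verdict was returned.

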